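# Release the cam and clamp the canvas in the studio jig

### The arm

A 6-joint arm with a two-finger parallel gripper is mounted at the origin on the work surface. World frame = base frame: x ahead of the robot, y to its left, z up, the work surface at z = 0. Lengths are in mm, angles in rad, forces in N, time in s.
With the tool pointing down it reaches from about 275 to 850 mm from the base axis. Payload 19 kg.
Tool frame: the origin (TCP) lies at the very end of the fingers, on their centre line; the grasp point (between the pads) lies 19 mm behind it; z points along the fingers, y is the line along which they close (so a half turn about z gives the same grasp; the last joint's range is limited). The gripper opens to 85 mm and grips with 20 to 120 N. Pads are 22 mm wide; open, the fingers measure 114 mm over their backs; the gripper's body (76 mm by 85 mm) begins 54 mm behind the grasp point. The pads swing forward as they close: fully open they stand 13 mm farther back than shut.
Start: joints at [-1.477, 0.15, 1.437, -0, 1.554, -0.134], TCP at [129.831, -560.12, 231.267] pointing down, gripper open.
Joint ranges: [-2.8, 2.8], [-0.68, 2.1], [0.12, 2.68], [-1.39, 4.53], [0.16, 2.79], [-2.81, 2.81]. Speed limits (rad/s): [1.89, 1.89, 2.22, 3.01, 3.01, 3.01].

### API

Orientations are given as a rotation vector (axis times angle).
In Python, from workcell import r gives the robot as it stands.
- The arm moves only by the tool send_rows, never from a script. Its argument "increments" is a list of rows, each a list of 4 numbers: the shift along the tool's x, y, z in m, then the turn about the tool's z in rad. A call has exactly 10 rows; each row is the pose to reach, as a shift and turn from the pose commanded when the call began, along the tool's axes at that moment; what a row does not reach only later rows make up. A row lasts 1/12 s, in which the tool goes at most 41.7 mm and 7.16 degrees, less where a joint would pass 70% of its speed; a pose out of reach is approached as far as the arm can. A call with a gripper value outside its range is refused whole. "hand" is the finger opening in m, from 0 to 0.0854, set as the call begins (left out, the last holds). The fingers move at their own pace and stop on an object; the grip force is fixed at half the most. Time passes only in rows, so rows that repeat a pose let the fingers close, or fill a call up. It gives the time, the measured TCP pose, the force, the opening and the grip force at its end, in the units of the state.
- r.sense(): the state, without advancing time (a new reading comes with each control period).
- r.capture(name): name is "scene" or "top"; returns a dict with "frame" (400x640x3 uint8, red, green, blue), "z_map" (400x640 float32, mm along the optical axis (not along the pixel's ray), 0 where there is no reading), "mtx" (3x3 intrinsics, pixels), "dist" ([k1, k2, p1, p2, k3] as OpenCV has them; the pictures are not rectified), "extrinsics" (4x4, takes a point from camera to world coordinates). Camera axes: x right, y down, z forward; pixel columns grow to the right and rows downward; lengths in mm; the calibration is good to about 2 mm. A picture is of the moment at which its call begins.
- r.close_job(): hands the job in; it is judged then, once.
The state is a dict: "time": time; "q": joint angles; "joint_vel": joint speeds; "tau": joint torques, N m; "tool_pos": TCP position; "ee_rot": TCP orientation; "contact_force": force on the tool from outside, world axes, zero at the start; "wrist_torque": the same for the moment, N m; "grip_width": finger opening in mm; "gripper_force": force on a finger pad.
Only numpy, scipy, OpenCV 4.12 (cv2) and the standard library are available. Lean on these libraries where they do the work, as an engineer would, in place of code of your own. Each camera call takes 0.05 s, during which the arm holds its last target. There are 200 camera calls.

### The job

The little canvas on the plywood jig has to be clamped, but the eccentric cam stands in the way of the aluminium slide. First push the cam's lever round, either way, until the cam's low point faces the slide's follower nose (the lever then points straight ahead to the canvas), and only then push the slide by its upright tab until it is fully home, with the canvas snug between the jaw and the wooden fence. Do it all by pushing with the fingers: grasp and lift nothing, touch the canvas with nothing but the slide, leave everything else where it stands, and let go at the end.

Things in the scene. Friction and masses are not known exactly. Their poses are not given: they have to be found in the camera images.
- jig: Fixed plywood board lying on the table, 18 mm thick; place and yaw differ from run to run. Origin on the table exactly below the cam's pivot axis; +x is the slide's forward direction, from push tab to canvas and fence; z up (all jig heights are above the table). The board spans x -155 to +235 mm, y +-125 mm. Two wooden guide rails beside the slide: y = +-53 to +-63 mm, top at 32 mm.
- cam (a joint): Turn of the eccentric cam about the upright pivot at the jig's origin, rad, counter-clockwise from above; starts within +-0.9. 0: high point and lever point straight back (jig -x) to the follower nose. +3.14 or -3.14: low point faces the nose, lever points straight ahead (+x). Stops at +-3.45. At q the lever points along jig (-cos q, -sin q). Stays where left; turning takes 0.08 Nm (1.5 N at 55 mm).
- lever_mid (a point): Point in the cam's lever, 55 mm out from the pivot axis, 63 mm up, at mid-thickness: push here on either flat side. The lever is a dark wooden bar 12 mm thick, from the pivot to 85 mm out, 46 to 80 mm up, with a round upright knob (20 mm wide, 84 mm high) centred 82 mm out.
- disc_mid (a point): Centre of the cam's steel disc (30 mm radius, 28 to 42 mm above the table), 16 mm off the pivot on the lever's side. The slide can come fully home only with the cam within about 0.7 rad of its low point.
- slide (a joint): Forward travel of the slide along the jig's +x, m. 0 to 0.003 at the start (back), 0.035 when home with the canvas snug between jaw and fence. About 2.5 N to slide; it stays where it is left, and 6 to 15 N is ample at the stop.
- tab_rear (a point): Middle of the rear face of the slide's upright push tab, 55 mm above the table, at jig x = -124 mm at travel 0. The tab is an aluminium plate across the rear end of the slide, 70 mm wide (jig y), 10 mm thick, 19 to 75 mm up; its rear face looks along jig -x. Push it towards +x.
- nose (a point): Middle of the front face of the slide's dark steel follower nose, 60 mm wide, 28 to 42 mm up, which the cam blocks; at jig x = -53 mm at travel 0, moving with the slide.
- jaw (a point): Middle of the top front edge of the slide's jaw, 100 mm wide (jig y), 36 mm above the table, at jig x = +75 mm at travel 0, moving with the slide; it pushes the canvas.
- fence (a point): Middle of the top edge of the fixed wooden fence's near face, at jig x = +190 mm, 45 mm above the table; the fence is 170 mm wide (jig y).
- canvas_mid (a point): Centre of the loose small canvas on a wooden frame, 80 mm (jig x) by 130 mm (jig y) by 16 mm thick, lying slightly askew on the board (top 34 mm above the table) between jaw and fence. Snug against the fence this point is at jig x = +150 mm. The slide pushes it; the robot must not touch it.
- eraser: Bystander, to be left alone: white eraser 45x22x12 mm lying on the jig's board, at its near right part. Origin at its underside.
- pigment: Bystander, to be left alone: small amber jar, 32 mm wide, 45 mm tall, standing on the board's left edge beside the canvas. Origin at its underside.
- glue: Bystander, to be left alone: white bottle, 50 mm wide, 110 mm tall, on the table left of the jig. Origin at its underside.
- brush: Bystander, to be left alone: paint brush 190 mm long lying on the table right of the jig. Origin at its underside.
- tub: Bystander, to be left alone: grey cup, 72 mm wide, 50 mm tall, on the table left of the jig. Origin at its underside.
- crayons: Bystander, to be left alone: cardboard box 100x60x25 mm on the table left of the jig. Origin at its underside.
- mug: Bystander, to be left alone: blue mug, 76 mm wide, 90 mm tall, on the table right of the jig, near its tab end. Origin at its underside.
- canvas: The same canvas; origin at the centre of its underside.
Things that resemble listed ones, but are neither listed nor needed, are in the scene too. Leave any blue look-alike of the canvas alone.

How it is judged (in metres and radians):
On the way, in this order (a step that is already met when the one before it is completed fails the run):
1. the cam is turned to its low point (within 0.45 rad) while the slide is still back ((value of joint cam above 2.69 rad or value of joint cam below -2.69 rad) and value of joint slide below 0.012 m), for 0.2 s.
2. the slide is pushed fully home ((value of joint cam above 2.69 rad or value of joint cam below -2.69 rad) and value of joint slide above 0.0325 m), for 0.2 s.
At the end, for the whole second after the job is handed in: The cam is within 0.45 rad of its low point, the slide is home (travel over 32.5 mm) and at rest, and the canvas lies flat on the board, at rest, square (0.05 rad) and within 3 mm of its snug place against the fence, within 30 mm of the middle; the robot is clear (all of step 2 and velocity of joint slide between -0.005 and 0.005 m/s and x of canvas_mid in the frame of jig between 0.147 and 0.153 m and y of canvas_mid in the frame of jig between -0.03 and 0.03 m and z of canvas_mid in the frame of jig below 0.03 m and angle between the x axis of canvas_mid and the x axis of jig, either way round below 0.05 rad and linear speed of canvas below 0.01 m/s); the robot touches nothing.
It fails at once if the slide is forced forward (over 20 mm) while the cam is not at its low point (value of joint slide above 0.02 m and not (value of joint cam above 2.4 rad or value of joint cam below -2.4 rad)).
It fails at once if the robot touches the canvas (contact force between any of the fingers, the arm and canvas above 0.5 N).
It fails at once if the canvas is lifted (over 10 mm) or tipped (z of canvas_mid in the frame of jig above 0.036 m or angle between canvas_mid's own z axis and vertical above 0.25 rad).
It fails at once if a bystander is moved more than 20 mm or lifted (distance of any of eraser, pigment, glue, brush, tub, crayons, mug from where it was at the start of the episode above 0.02 m).
It also fails if it takes over 45 s, if anything falls off the work surface, if the arm or the gripper's body presses on something with over 40 N, if the wrist force passes 120 N, or if a joint passes its speed limit or range.

## Working session

There is one attempt and no reset: what is moved stays moved. The work goes in short steps, Python scripts to look and compute and a tool call to move; the robot and the scene stay as the last step left them, time stands still between calls to the robot, and variables do not carry over. Pictures are saved under pics/ and viewed, at most 10 in all, crops included, and the job is handed in when it is done.

Besides the shell and the picture viewer there is one more tool, called after "Emit:" by a JSON object that holds its "method" and its "body". send_rows: Moves the arm, as the interface text tells. Its arguments: {"type":"object","properties":{"increments":{"type":"array"},"hand":{"type":"number"}},"required":["increments"]}

```bash
mkdir -p pics; python3 - <<'E'
from workcell import r
import cv2,numpy as np
for n in("scene","top"):
    c=r.capture(n); cv2.imwrite(f"pics/{n}0.png",c["frame"][:,:,::-1]); np.savez(f"{n}0.npz",**c)
    print(n,c["mtx"].round(1).tolist(),c["dist"],np.round(c["extrinsics"],3).tolist())
print(r.sense())
E
```

```text
scene [[372.6, 0.0, 313.0], [0.0, 372.6, 200.3], [0.0, 0.0, 1.0]] [-0.04198165  0.          0.          0.          0.        ] [[-0.889, 0.248, -0.385, 932.003], [0.458, 0.478, -0.749, 644.407], [-0.002, -0.843, -0.539, 557.658], [0.0, 0.0, 0.0, 1.0]]
top [[414.3, 0.0, 321.2], [0.0, 414.3, 203.4], [0.0, 0.0, 1.0]] [-0.06226542  0.          0.          0.          0.        ] [[-0.005, -0.982, 0.187, 417.867], [-1.0, -0.001, -0.031, -2.174], [0.03, -0.187, -0.982, 988.691], [0.0, 0.0, 0.0, 1.0]]
{'time': 0.1, 'q': array([-1.47698346e+00,  1.50934004e-01,  1.43790544e+00, -5.05038820e-06,
        1.55379422e+00, -1.34043610e-01]), 'joint_vel': array([-0.00050485, -0.00178073, -0.0013911 , -0.00112749,  0.00050544,
        0.00103143]), 'tau': array([ 1.32885558e-03, -7.14383554e+01, -5.71800184e+01, -5.80241340e-04,
        6.89175838e-03,  5.07508719e-05]), 'tool_pos': array([ 129.82249643, -559.94758275,  230.76759205]), 'ee_rot': array([-3.12019215e+00, -3.57024152e-01, -2.49522993e-05]), 'contact_force': array([-0.19318324, -0.28824606,  0.26574037]), 'wrist_torque': array([ 0.0382753 , -0.02386364, -0.00881475]), 'gripper_force': 0.0, 'grip_width': 85.34227934170605}
```

View pics/top0.png

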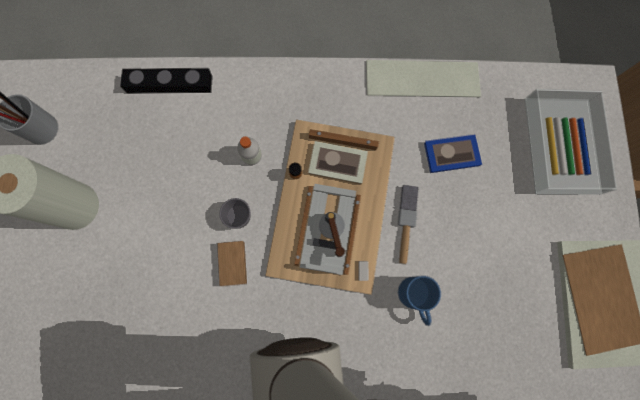

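View pics/scene0.png

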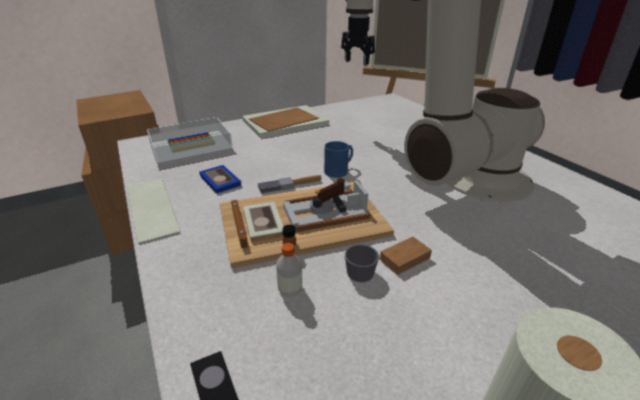

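The top view shows the jig board with corners near (297,121), (394,137), (371,292) and (266,277). The lever runs from its pivot at about (331,216) to the knob at about (340,252), and the tab is near (322,268).

Things that could be mistaken for the targets:
- **Canvas:** the cream one on the board at (337,162) is the right one. The blue look-alike is at (453,153).
- **Lever:** the dark bar at (335,235) is the right one. The brush at (407,225) and the dark shadow at (323,243) are not.

Next I'll fit the board and the lever.

```bash
cat > h.py <<'E'
import cv2,numpy as np
def ray(c,px,z):
    u=cv2.undistortPoints(np.float64(px).reshape(-1,1,2),c["mtx"],c["dist"])[:,0]
    E=c["extrinsics"]; d=np.c_[u,np.ones(len(u))]@E[:3,:3].T; o=E[:3,3]
    return (o+d*((z-o[2])/d[:,2])[:,None])[:,:2]
def proj(c,P):
    E=np.linalg.inv(c["extrinsics"])
    return cv2.projectPoints(np.float64(P).reshape(-1,1,3),cv2.Rodrigues(E[:3,:3])[0],E[:3,3],c["mtx"],c["dist"])[0][:,0]
def cloud(c):
    z=c["z_map"]; v,u=np.nonzero(z>0); p=cv2.undistortPoints(np.float64(np.c_[u,v]).reshape(-1,1,2),c["mtx"],c["dist"])[:,0]
    P=np.c_[p,np.ones(len(p))]*z[v,u][:,None]; E=c["extrinsics"]; return u,v,P@E[:3,:3].T+E[:3,3]
E
python3 - <<'E'
from h import *
c=dict(np.load("top0.npz")); f=c["frame"]
hsv=cv2.cvtColor(f,cv2.COLOR_RGB2HSV)
m=cv2.inRange(hsv,(8,70,90),(22,255,255)); m[:,:255]=0;m[:,400:]=0;m[:110]=0;m[305:]=0
m=cv2.morphologyEx(m,cv2.MORPH_OPEN,np.ones((3,3)))
n,l,s,_=cv2.connectedComponentsWithStats(m); k=[i for i in range(1,n) if s[i,4]>300]; print(s[k].tolist())
m=np.isin(l,k).astype(np.uint8)
pts=cv2.findNonZero(m)[:,0].astype(float); W=ray(c,pts,18).astype(np.float32)
(ce,sz,a)=cv2.minAreaRect(W); B=cv2.boxPoints((ce,sz,a)); print("rect",ce,sz,a,B.round(1).tolist())
# forward direction: long side, +x world
e=[B[1]-B[0],B[2]-B[1]]; L=max(e,key=np.linalg.norm); x=L/np.linalg.norm(L); x=x*np.sign(x[0]); y=np.array([-x[1],x[0]])
o=np.array(ce)-40*x; print("yaw",np.arctan2(x[1],x[0]),"origin",o)
J=lambda a,b,z: np.r_[o+a*x+b*y,z]
np.savez("jig.npz",o=o,x=x,y=y)
u,v,P=cloud(c); q=(P[:,:2]-o)@np.c_[x,y]; 
for lo,hi,nm in((70,90,"lever/knob/tab"),):
    s=(P[:,2]>lo)&(P[:,2]<hi)&(abs(q[:,0])<160)&(abs(q[:,1])<120)
    t=s&(q[:,0]<-105);print("tab",q[t].min(0) if t.any() else 0,q[t].max(0) if t.any() else 0,q[t].mean(0))
    t=s&(q[:,0]>=-105); Q=q[t]; print("lever n",t.sum(),Q.mean(0)); r_=np.hypot(*Q.T); F=Q[r_>50]; ph=np.arctan2(-F[:,1].mean(),-F[:,0].mean()); print("cam q",ph,"rmax",r_.max())
for nm,p,z in(("glue",0,0),):pass
Z=cv2.resize(f[105:305,250:450],None,fx=3,fy=3,interpolation=cv2.INTER_CUBIC)[:,:,::-1].copy()
def dot(P,col):
    for p in proj(c,P): cv2.circle(Z,tuple(int(t) for t in ((p-[250,105])*3)),4,col,1)
dot([J(-155,125,18),J(-155,-125,18),J(235,125,18),J(235,-125,18)],(0,0,255))
dot([J(0,0,80),J(-82*np.cos(ph),-82*np.sin(ph),84)],(0,255,0))
dot([J(-124,35,75),J(-124,-35,75),J(75,50,36),J(75,-50,36),J(190,85,45),J(190,-85,45)],(255,255,0))
cv2.imwrite("pics/crop.png",Z)
E
```

```text
[[266, 120, 128, 174, 9779]]
rect (602.5308837890625, -58.25260925292969) (248.9131317138672, 388.2684631347656) 79.91472625732422 [[389.6000061035156, -146.8000030517578], [771.9000244140625, -214.8000030517578], [815.5, 30.299999237060547], [433.20001220703125, 98.30000305175781]]
yaw -0.17602123 origin [563.1489563  -51.24806213]
tab [-121.83656777  -35.10510843] [-111.70447238   34.28449813] [-116.86177168   -0.26514539]
lever n 264 [-42.19214839 -19.21242345]
cam q 0.4228999219238087 rmax 91.39323882851251
```

View pics/crop.png

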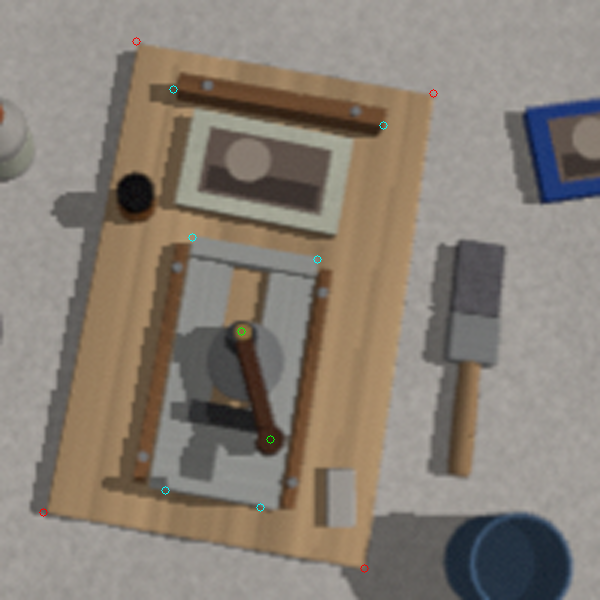

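The overlay fits: red marks the board, yellow the tab, jaw and fence, and green the pivot and knob. The jig origin is about (563,-51) with yaw -0.176, and the cam is at q≈+0.42. I'll turn it counter-clockwise through the right side. The tool will be aligned with the jig, so tool x = jig x and tool y = jig -y.

Emit:
{"method": "send_rows", "body": {"hand": 0, "increments": [[0.018,-0.016,0,0.04],[0.042,-0.037,0,0.08],[0.066,-0.059,0,0.12],[0.091,-0.081,0,0.16],[0.116,-0.103,0,0.2],[0.141,-0.125,0,0.24],[0.166,-0.148,0,0.28],[0.191,-0.17,0,0.32],[0.216,-0.192,0,0.36],[0.24,-0.214,0,0.404]]}}

```text
time: 0.93
tool_pos: [315.9, -295.9, 231.2]
ee_rot: [-3.129, 0.28, 0.0]
contact_force: [0.5, 0.4, 0.3]
grip_width: 0.1
gripper_force: 0.0
```

```bash
cat >> h.py <<'E'
def state():
    from workcell import r
    from scipy.spatial.transform import Rotation as R
    j=np.load("jig.npz"); s=r.sense(); M=R.from_rotvec(s["ee_rot"]).as_matrix()
    p=s["tool_pos"]; q=p[:2]-j["o"]
    print("t",s["time"],"jig xyz",(q@j["x"]).round(1),(q@j["y"]).round(1),p[2].round(1),"toolyaw",np.arctan2(M[1,0],M[0,0]).round(3),"F jig",(s["contact_force"][:2]@np.c_[j["x"],j["y"]]).round(1),"Fz",s["contact_force"][2].round(1),"grip",s["grip_width"],"q6",s["q"][5].round(2))
E
python3 -c "from h import *;state()"
```

```text
t 0.9333 jig xyz -200.6 -284.1 231.2 toolyaw -0.178 F jig [0.4 0.5] Fz 0.3 grip 0.08585350493920547 q6 0.82
```

Emit:
{"method": "send_rows", "body": {"increments": [[0.01,-0.02,0,0],[0.026,-0.054,0,0],[0.042,-0.088,0,0],[0.058,-0.122,0,0],[0.074,-0.156,0,0],[0.09,-0.19,0.01,0],[0.105,-0.224,0.03,0],[0.12,-0.255,0.05,0],[0.132,-0.28,0.07,0],[0.14,-0.298,0.09,0]]}}

```text
time: 1.77
tool_pos: [506.2, -26.2, 140.1]
ee_rot: [-3.129, 0.274, 0.0]
contact_force: [0.0, -1.9, 0.7]
grip_width: 0.1
gripper_force: 0.0
```

```bash
python3 -c "from h import *;state()"
```

```text
t 1.7667 jig xyz -60.4 14.7 140.1 toolyaw -0.175 F jig [ 0.4 -1.8] Fz 0.7 grip 0.13147171133280908 q6 1.54
```

Emit:
{"method": "send_rows", "body": {"increments": [[0,0,0.01,0],[0,0,0.022,0],[0,0,0.034,0],[0,0,0.046,0],[0,0,0.058,0],[0,0,0.068,0],[0,0,0.077,0],[0,0,0.084,0],[0,0,0.087,0],[0,0,0.087,0]]}}

```text
time: 2.6
tool_pos: [505.1, -28.7, 53.8]
ee_rot: [-3.129, 0.277, 0.001]
contact_force: [0.0, 0.8, 1.0]
grip_width: -0.1
gripper_force: 0.0
```

```bash
python3 - <<'E'
from h import *
state()
for q in np.arange(.3,3.16,.14):
    f=np.pi+q; u=np.array([np.cos(f),np.sin(f)]); n=np.array([-u[1],u[0]])
    p=50*u-(6+11*abs(n[0])+14.5*abs(n[1]))*n
    print(q.round(2),p.round(1))
E
```

```text
t 2.6 jig xyz -61.1 12.0 53.8 toolyaw -0.176 F jig [-0.1  0.8] Fz 1.0 grip -0.1313185617162369 q6 1.54
0.3 [-54.6   7.3]
0.44 [-55.4   0.2]
0.58 [-55.1  -7.2]
0.72 [-53.5 -14.8]
0.86 [-50.7 -22.4]
1.0 [-46.4 -29.6]
1.14 [-40.9 -36.2]
1.28 [-34.2 -42. ]
1.42 [-26.3 -46.6]
1.56 [-17.7 -49.8]
1.7 [-12.2 -52. ]
1.84 [ -6.4 -53.6]
1.98 [ -0.2 -54.6]
2.12 [  6.5 -54.6]
2.26 [ 13.5 -53.7]
2.4 [ 20.6 -51.6]
2.54 [ 27.5 -48.2]
2.68 [ 34.1 -43.7]
2.82 [ 40.1 -37.8]
2.96 [ 45.2 -30.9]
3.1 [ 49.1 -23. ]
```

Emit:
{"method": "send_rows", "body": {"increments": [[0.005,0.006,0,0],[0.005,0.013,0,0],[0.005,0.02,0,0],[0.007,0.028,0,0],[0.01,0.035,0,0],[0.014,0.042,0,0],[0.02,0.049,0,0],[0.026,0.055,0,0],[0.034,0.06,0,0],[0.043,0.063,0,0]]}}

```text
time: 3.43
tool_pos: [537.2, -99.0, 54.2]
ee_rot: [-3.129, 0.277, 0.001]
contact_force: [-1.9, 2.5, -0.4]
grip_width: 0.2
gripper_force: 0.9
```

```bash
cat >> h.py <<'E'
def look(name=None):
    from workcell import r
    c=r.capture("top"); j=np.load("jig.npz"); x,y=j["x"],j["y"]; o=j["o"]
    if name: cv2.imwrite("pics/"+name,cv2.resize(c["frame"][105:305,250:450],None,fx=3,fy=3,interpolation=cv2.INTER_CUBIC)[:,:,::-1])
    return c
E
python3 -c "from h import *;state();look('a.png')"
```

```text
t 3.4333 jig xyz -17.1 -51.6 54.2 toolyaw -0.177 F jig [-2.3  2.1] Fz -0.4 grip 0.19671049640804344 q6 1.42
```

View pics/a.png

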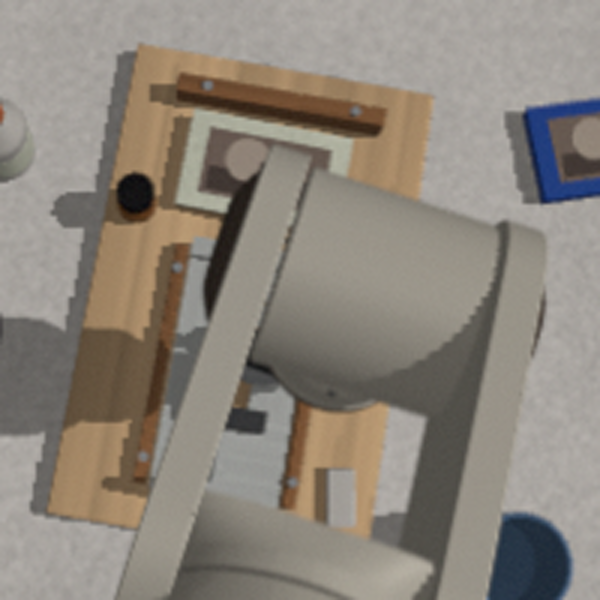

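The arm hides the lever from above, but the back area near (245,420) is now empty and the push force is steady at about 3 N. I'll carry on round.

Emit:
{"method": "send_rows", "body": {"increments": [[0.0055,0.002,0,0],[0.0115,0.0036,0,0],[0.0175,0.0046,0,0],[0.0245,0.0046,0,0],[0.0315,0.0037,0,0],[0.0385,0.0016,0,0],[0.0455,-0.002,0,0],[0.0515,-0.0063,0,0],[0.0575,-0.012,0,0],[0.0625,-0.019,0,0]]}}

```text
time: 4.32
tool_pos: [602.3, -90.0, 54.3]
ee_rot: [3.129, -0.277, 0.0]
contact_force: [-1.2, -1.0, 0.4]
grip_width: 0.1
gripper_force: 1.0
```

```bash
python3 -c "
from h import *;state()
from workcell import r
c=r.capture('scene'); cv2.imwrite('pics/b.png',cv2.resize(c['frame'][140:280,200:420],None,fx=3.5,fy=3.5,interpolation=cv2.INTER_CUBIC)[:,:,::-1])"
```

```text
t 4.3167 jig xyz 45.3 -31.3 54.3 toolyaw -0.176 F jig [-1.1 -1.2] Fz 0.4 grip 0.08659410362171534 q6 1.47
```

View pics/b.png

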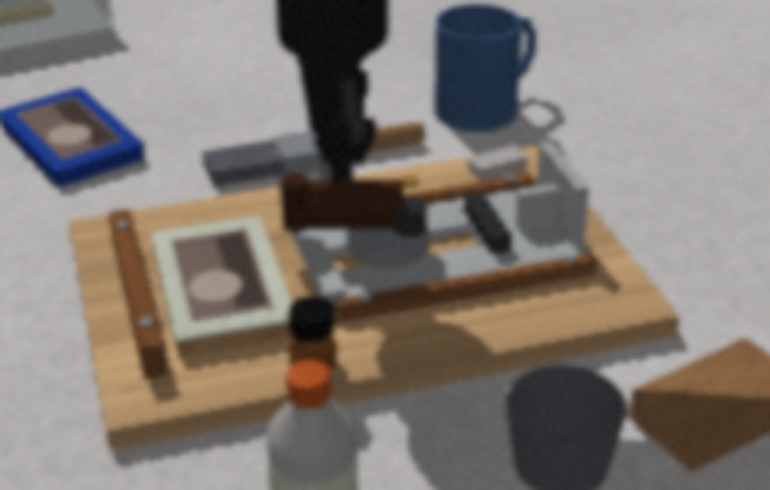

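The scene view shows the lever pointing nearly straight at the canvas, with the knob at (295,200) and the pivot at (410,215). It needs a little more push, then the tool backs off and rises.

Emit:
{"method": "send_rows", "body": {"increments": [[0.002,-0.005,0,0],[0.004,-0.01,0,0],[0.004,-0.01,0,0],[0.004,-0.01,0,0],[0.003,0,0,0],[0,0.012,0,0],[-0.003,0.02,-0.01,0],[-0.01,0.02,-0.035,0],[-0.03,0.02,-0.065,0],[-0.06,0.02,-0.09,0]]}}

```text
time: 5.2
tool_pos: [538.8, -101.0, 146.2]
ee_rot: [3.129, -0.279, 0.001]
contact_force: [0.5, 0.1, 0.3]
grip_width: 0.0
gripper_force: 0.0
```

```bash
python3 -c "from h import *;state()"
```

```text
t 5.2 jig xyz -15.3 -53.3 146.2 toolyaw -0.178 F jig [0.5 0.2] Fz 0.3 grip 0.02440319873434648 q6 1.42
```

Emit:
{"method": "send_rows", "body": {"increments": [[-0.01,-0.004,0,0],[-0.028,-0.01,0,0],[-0.048,-0.018,0,0],[-0.068,-0.025,0,0],[-0.088,-0.032,0,0],[-0.108,-0.039,0,0],[-0.126,-0.046,0,0],[-0.139,-0.051,0,0],[-0.147,-0.053,0,0],[-0.147,-0.053,0,0]]}}

```text
time: 6.03
tool_pos: [402.5, -21.7, 144.9]
ee_rot: [3.129, -0.277, 0.001]
contact_force: [0.1, -0.1, 0.8]
grip_width: 0.1
gripper_force: 0.0
```

```bash
python3 - <<'E'
from h import *
state(); c=look('c.png'); j=np.load("jig.npz"); u,v,P=cloud(c); q=(P[:,:2]-j["o"])@np.c_[j["x"],j["y"]]
s=(P[:,2]>68)&(P[:,2]<92)&(abs(q[:,1])<50)&(q[:,0]>-30)&(q[:,0]<100); F=q[s&(np.hypot(*q.T)>50)]; print("lever angle from +x",np.arctan2(F[:,1].mean(),F[:,0].mean()),len(F))
E
```

```text
t 6.0333 jig xyz -163.3 1.0 144.9 toolyaw -0.176 F jig [ 0.1 -0.1] Fz 0.8 grip 0.09411480392154467 q6 1.5
lever angle from +x -0.0619056658144609 123
```

View pics/c.png

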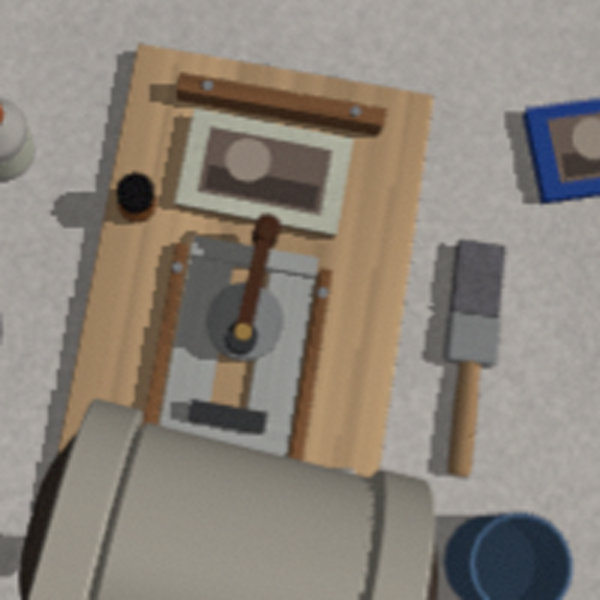

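The lever points at the canvas, pivot (242,332) to knob (267,230), so q≈3.08. Now I'll lower the fingers behind the tab.

Emit:
{"method": "send_rows", "body": {"increments": [[0,0,0.01,0],[0,0,0.024,0],[0,0,0.038,0],[0,0,0.052,0],[0,0,0.066,0],[0,0,0.08,0],[0,0,0.09,0],[0,0,0.095,0],[0.006,0,0.095,0],[0.012,0,0.095,0]]}}

```text
time: 6.92
tool_pos: [416.1, -24.0, 49.5]
ee_rot: [-3.129, 0.277, -0.0]
contact_force: [-0.6, -0.1, -0.3]
grip_width: -0.0
gripper_force: 0.0
```

Emit:
{"method": "send_rows", "body": {"increments": [[0.005,0,0,0],[0.01,0,0,0],[0.015,0,0,0],[0.02,0,0,0],[0.025,0,0,0],[0.03,0,0,0],[0.034,0,0,0],[0.037,0,0,0],[0.04,0,0,0],[0.04,0,0,0]]}}

```text
time: 7.75
tool_pos: [455.2, -30.8, 49.3]
ee_rot: [-3.129, 0.276, -0.0]
contact_force: [0.2, -0.1, 0.2]
grip_width: -0.3
gripper_force: 0.0
```

```bash
python3 -c "from h import *;state()"
```

```text
t 7.75 jig xyz -109.9 1.2 49.3 toolyaw -0.176 F jig [ 0.2 -0.1] Fz 0.2 grip -0.27832428353382066 q6 1.51
```

Emit:
{"method": "send_rows", "body": {"increments": [[0.002,0,0,0],[0.004,0,0,0],[0.006,0,0,0],[0.007,0,0,0],[0.008,0,0,0],[0.009,0,0,0],[0.01,0,0,0],[0.0105,0,0,0],[0.011,0,0,0],[0.011,0,0,0]]}}

```text
time: 8.58
tool_pos: [465.4, -32.6, 49.3]
ee_rot: [-3.129, 0.276, 0.001]
contact_force: [-4.7, 0.9, -0.1]
grip_width: 0.0
gripper_force: 2.3
```

```bash
python3 -c "from h import *;state()"
```

```text
t 8.5833 jig xyz -99.5 1.2 49.3 toolyaw -0.176 F jig [-4.8  0.1] Fz -0.1 grip 0.011208697201548889 q6 1.51
```

Emit:
{"method": "send_rows", "body": {"increments": [[0.0005,0,0,0],[0.001,0,0,0],[0.0015,0,0,0],[0.002,0,0,0],[0.0025,0,0,0],[0.003,0,0,0],[0.003,0,0,0],[0.003,0,0,0],[0.003,0,0,0],[0.003,0,0,0]]}}

```text
time: 9.42
tool_pos: [465.4, -32.6, 49.0]
ee_rot: [-3.129, 0.276, 0.011]
contact_force: [-35.5, 3.5, 24.6]
grip_width: -0.1
gripper_force: 18.0
```

```bash
python3 -c "from h import *;state()"
```

```text
t 9.4167 jig xyz -99.5 1.3 49.0 toolyaw -0.176 F jig [-35.5  -2.8] Fz 24.6 grip -0.05467530278346866 q6 1.51
```

The slide is hard against its stop: the position is unchanged and the force is up. Backing off and rising.

Emit:
{"method": "send_rows", "body": {"increments": [[-0.003,0,0,0],[-0.006,0,0,0],[-0.012,0,0,0],[-0.022,0,0,0],[-0.034,0,0,0],[-0.05,0,-0.01,0],[-0.062,0,-0.03,0],[-0.07,0,-0.06,0],[-0.075,0,-0.09,0],[-0.08,0,-0.12,0]]}}

```text
time: 10.25
tool_pos: [388.5, -18.9, 170.6]
ee_rot: [-3.129, 0.276, -0.001]
contact_force: [0.1, -1.0, 0.4]
grip_width: 0.1
gripper_force: 0.0
```

Emit:
{"method": "send_rows", "body": {"increments": [[0,0.01,0,0],[0,0.03,0,0],[0,0.06,0,0],[0,0.09,0,0],[0,0.12,0,0],[0,0.15,0,0],[0,0.18,0,0],[0,0.2,0,0],[0,0.21,0,0],[0,0.21,0,0]]}}

```text
time: 11.08
tool_pos: [352.3, -227.0, 169.1]
ee_rot: [-3.129, 0.28, 0.0]
contact_force: [0.4, 0.9, 0.0]
grip_width: -0.0
gripper_force: 0.0
```

```bash
python3 - <<'E'
from h import *
state(); c=look('d.png'); j=np.load("jig.npz"); u,v,P=cloud(c); q=(P[:,:2]-j["o"])@np.c_[j["x"],j["y"]]
s=(P[:,2]>65)&(P[:,2]<92)&(abs(q[:,1])<50)
F=q[s&(np.hypot(*q.T)>50)&(q[:,0]>0)&(q[:,0]<100)]; print("lever angle",np.arctan2(F[:,1].mean(),F[:,0].mean()))
t=q[s&(q[:,0]<-60)&(q[:,0]>-140)]; print("tab",len(t),t.min(0),t.max(0))
hsv=cv2.cvtColor(c["frame"],cv2.COLOR_RGB2HSV); R=ray(c,np.c_[u,v],34); R=(R-j["o"])@np.c_[j["x"],j["y"]]
h=hsv[v,u]; m=(h[:,1]<60)&(h[:,2]>140)&(R[:,0]>95)&(R[:,0]<195)&(abs(R[:,1])<80); print("canvas",cv2.minAreaRect(R[m].astype(np.float32)))
E
```

```text
t 11.0833 jig xyz -176.8 -210.0 169.1 toolyaw -0.178 F jig [0.2 1. ] Fz 0.0 grip -0.011899951709627713 q6 0.99
lever angle -0.06341924898801467
tab 155 [-88.57105365 -35.36749278] [-78.25193494  34.3123588 ]
canvas ((143.4744415283203, 3.6345062255859375), (130.75514221191406, 92.71531677246094), 89.9324722290039)
```

View pics/d.png

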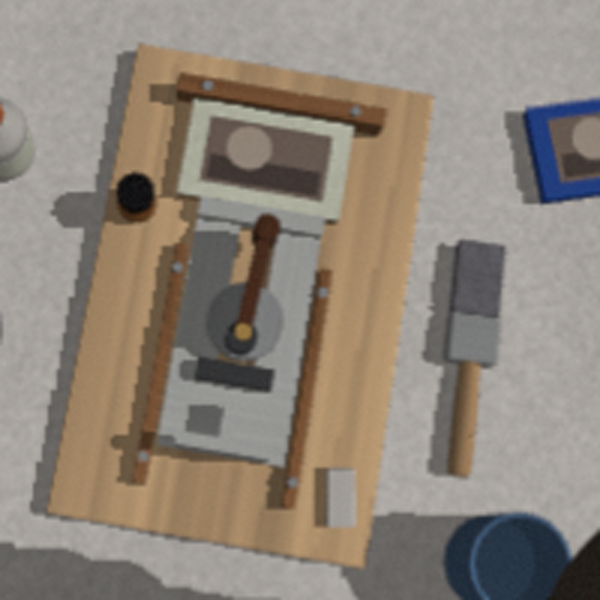

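The canvas at (268,160) sits square between the jaw and the fence. The tab moved 33 mm to the stop, the lever still points forward, and the bystanders are where they were. Handing in.

```bash
python3 -c "from workcell import r;print(r.close_job())"
```

```text
the job is handed in; nothing more can be done
None
```

The job is handed in: I turned the cam to about 0.06 rad from its low point, then pushed the slide to its hard stop, leaving the canvas square between jaw and fence and the arm clear; no verdict came back.

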